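Dock the tip box and bar the bay

ROBOT

A 6-joint arm with a two-finger parallel gripper is mounted at the origin on a cart in front of the work surface, level with it; the furniture and walls round the work are solid. World frame = base frame: x ahead of the robot, y to its left, z up, the work surface at z = 0. Lengths are in m, angles in rad, forces in N, time in s.
With the tool pointing down it reaches from about 0.275 to 0.85 m from the base axis. Payload 5.2 kg.
Tool frame: the origin (TCP) lies on the centre line of the jaws, within the pads' length; the fingertips stand 11 mm ahead of it and the grasp point (between the pads) lies 8 mm behind it; z points along the fingers, y is the line along which they close (so a half turn about z gives the same grasp; the last joint's range is limited). The gripper opens to 85 mm and grips with 20 to 120 N. Pads are 22 mm wide; open, the fingers measure 114 mm over their backs; the gripper's body (76 mm by 85 mm) begins 54 mm behind the grasp point. The pads swing forward as they close: fully open they stand 13 mm farther back than shut.
Start: joints at [1.121, 0.259, 1.535, -0, 1.348, -0.203], TCP at [0.134, 0.533, 0.242] pointing down, gripper open.
Joint ranges: [-3.14, 3.14], [-0.91, 2.08], [0.19, 2.58], [-1.22, 4.36], [0.22, 2.71], [-3.12, 3.12]. Speed limits (rad/s): [2.57, 2.57, 3.14, 3.14, 3.14, 3.14].

INTERFACE

Orientations are given as a unit quaternion [w, x, y, z].
In Python, from bench import read_state, get_image, camera_info, close_job gives the robot as it stands.
- The arm moves only by the tool carry_out, never from a script. Its argument "plan" is a list of rows, each a list of 5 numbers: the finger opening in m, from 0 to 0.0854, then the shift along the tool's x, y, z in m, then the turn about the tool's z in rad. A call has 1 to 20 rows; each row shifts and turns the commanded pose from where the row before left it, along the tool's axes as they then stand; what a row does not reach is not made up. A row lasts 1/8 s, in which the tool goes at most 62.5 mm and 10.7 degrees, less where a joint would pass 70% of its speed; a pose out of reach is approached as far as the arm can. A call is refused whole if a number of a shift passes 0.0625 or a number of a turn 0.188, either way. A call with a gripper value outside its range is refused whole. The fingers move at their own pace and stop on an object; "grip_force" is the grip in N (left out, the last holds). Time passes only in rows, so rows that do not move let the fingers close. It gives the time, the measured TCP pose, the force and the opening at its end, in the units of the state.
- read_state(): the state, without advancing time (a new reading comes with each control period).
- get_image(name): name is "scene" or "top"; returns the picture (384x512x3 uint8, red, green, blue); there is no depth.
- camera_info(name): a dict with "mtx" (3x3 intrinsics, pixels), "world_from_camera" (4x4, takes a point from camera to world coordinates). Camera axes: x right, y up, looking along -z (the intrinsics and any distortion apply to the point x, -y, -z); pixel columns grow to the right and rows downward; lengths in m; the calibration is good to about 2 mm. A picture is of the moment at which its call begins. camera_info takes no time and is no camera call.
- close_job(): hands the job in, once; it reports no verdict.
The state is a dict: "time": time; "joint_positions": joint angles; "dq": joint speeds; "tau": joint torques, N m; "position": TCP position; "eef_rot": TCP orientation; "wrist_force": force on the tool from outside, world axes, zero at the start; "torque": the same for the moment, N m; "width": finger opening in m.
Only numpy, scipy, OpenCV 4.12 (cv2) and the standard library are available. Lean on these libraries where they do the work, as an engineer would, in place of code of your own. Each camera call takes 0.05 s, during which the arm holds its last target. There are 200 camera calls.

TASK

Slide the pipette tip box along the bench, never lifting or tipping it, squarely into the three-sided metal docking bay until it is fully home against the back fence. Then swing the bay's hinged bar all the way across the mouth so the box cannot slide out, leaving the vial, bottle, film roll and timer where they stand.

Things in the scene. Friction and masses are not known exactly. Their poses are not given: they have to be found in the camera images.
- tip_box: Pipette tip box, translucent blue, lid closed, loose, about 0.2 kg. Origin: on its underside. Base x -32 to +34 mm, y +-54, z 0 to 52; the lid overhangs the base by 2 mm all round (x -34 to +36, y +-56), z 53 to 83. Lid hinge on the +x side. Its x axis must point into the bay, like the bay's x axis.
- bay: U-shaped bay of aluminium fences fixed on the bench, no floor, open at its -x side. Origin: at bench level, where the box's origin lies (axes parallel) when fully home. Fences 30 mm high, 12 thick; inner faces: back x = +34 mm, sides y = +-58 (4 mm play each side of the box), sides run from x = -50 to the back. In front, 24 mm high lead-in flares splay out to x = -74, y = +-78.
- gate (a joint): Hinge of the flat steel swing bar on the left side fence, rad: 0 = shut, straight across the mouth (end stop); grows as the bar swings outwards, clockwise seen from above: 1.57 = pointing straight out along the bay's -x, 2.3 = fully open. Stays where it is left (below 1 N at the knob).
- gate_pivot (a point): Vertical hinge axis of the swing bar, on the left side fence at bay x = -43, y = +66 mm; point at the bar's upper face, z = 42. The bar is 12 mm wide, at z 32 to 42, and reaches 144 mm from the axis; shut, its inner face is at bay x = -37, 5 mm in front of the homed box.
- gate_knob (a point): Upright round black knob on the bar's free end, 14 mm diameter, z 42 to 76 mm; point on its axis at z = 62. With the bar shut it stands at x = -25, y = -134 from the pivot in the bay's axes (outside the bar); it circles the pivot at 136 mm radius.
- vial: Small amber glass vial with a grey cap, 23 mm diameter, 42 mm high, standing loose to the right of the bay's mouth; origin under its centre. Leave alone.
- kit_bottle: White kit bottle, 37 mm diameter, 92 mm high, standing loose to the right of the bay; origin under its centre. Leave alone.
- film_roll: White roll of sealing film on end, 54 mm diameter, 52 mm high, at the right front of the bench; origin under its centre. Leave alone.
- timer: Flat white bench timer with three keys, 61 x 65 x 18 mm, at the left front of the bench; origin under its centre. Leave alone.

How it is judged:
By the outcome, as a careful person would: the job done as asked, in the order asked, and still so for the second after the job is handed in, with the robot touching nothing.
It also fails if it takes over 72 s, if anything falls off the work surface, if the arm or the gripper's body presses on something with over 40 N, if the wrist force passes 120 N, or if a joint passes its speed limit or range.

## Working session

There is one attempt and no reset: what is moved stays moved. The work goes in short steps, Python scripts to look and compute and a tool call to move; the robot and the scene stay as the last step left them, time stands still between calls to the robot, and variables do not carry over. Pictures are saved under pics/ and viewed, on a budget of 10 in all, crops included, one or two more only if the job needs it, and the job is handed in when it is done.

Besides the shell and the picture viewer there is one more tool, called after "Request:" by a JSON object that holds its "name" and its "arguments", one argument or row to a line. carry_out: Moves the arm, as the interface text tells. Its arguments: {"type":"object","properties":{"plan":{"type":"array"},"grip_force":{"type":"number"}},"required":["plan"]}

```bash
mkdir -p pics; ls
python3 - <<'E'
from bench import *
import cv2,numpy as np
for n in("scene","top"):
    im=get_image(n); cv2.imwrite(f"pics/{n}0.png",im[...,::-1]); c=camera_info(n); print(n,{k:np.round(v,3).tolist() if not isinstance(v,str) else v for k,v in c.items()})
print(read_state())
E
```

```text
pics
scene {'mtx': [[446.651, 0.0, 255.167], [0.0, 446.651, 188.913], [0.0, 0.0, 1.0]], 'world_from_camera': [[0.703, 0.528, -0.477, -0.108], [-0.711, 0.518, -0.475, -0.662], [-0.004, 0.673, 0.739, 1.118], [0.0, 0.0, 0.0, 1.0]]}
top {'mtx': [[368.802, 0.0, 258.902], [0.0, 368.802, 187.41], [0.0, 0.0, 1.0]], 'world_from_camera': [[0.026, 0.999, -0.046, 0.503], [-1.0, 0.026, 0.001, 0.003], [0.002, 0.046, 0.999, 1.268], [0.0, 0.0, 0.0, 1.0]]}
{'time': 0.1, 'joint_positions': array([ 1.12123154e+00,  2.59298510e-01,  1.53596613e+00,  3.02749358e-05,
        1.34799476e+00, -2.02802688e-01]), 'dq': array([-0.00067007, -0.00119389, -0.00265525,  0.00017529, -0.00250725,
        0.00079823]), 'tau': array([ 1.95471941e-03, -4.46971393e+01, -2.91250491e+01, -3.90627847e-04,
        6.27945861e-03, -1.44148902e-05]), 'position': array([0.13411612, 0.53293615, 0.24154554]), 'eef_rot': array([-2.81020244e-04,  1.23071539e-01,  9.92397451e-01, -7.84701378e-04]), 'wrist_force': array([ 0.05035036, -0.53572449,  0.47040922]), 'torque': array([-0.0131829 ,  0.00900047, -0.03010495]), 'width': 0.08539136885432132}
```

View pics/top0.png

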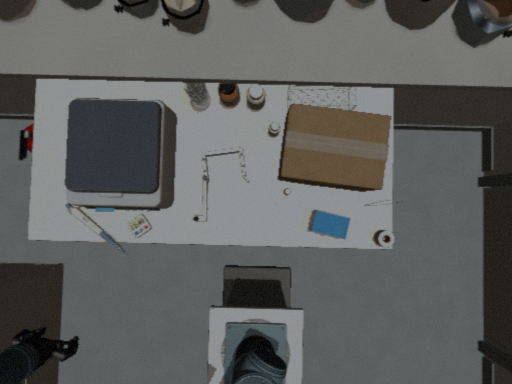

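View pics/scene0.png

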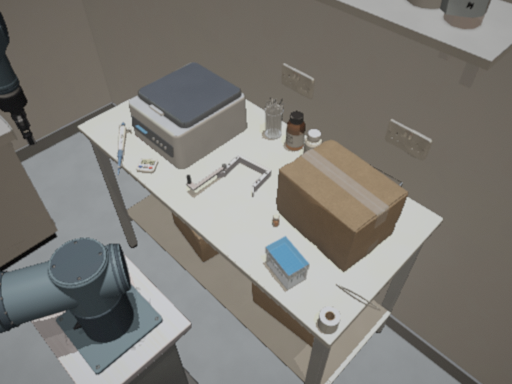

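The top view shows the box at about (329,224), the bay at about (205–245,150–180), the gate bar pointing towards the robot with its knob at about (196,218), and the vial at (287,191). I'll zoom in next.

```bash
cat > h.py <<'E'
from bench import *
import cv2,numpy as np
def ray(n,uv,z):
    c=camera_info(n);K=np.array(c["mtx"]);T=np.array(c["world_from_camera"])
    uv=np.atleast_2d(np.array(uv,float))
    d=np.c_[(uv[:,0]-K[0,2])/K[0,0],-(uv[:,1]-K[1,2])/K[1,1],-np.ones(len(uv))]@T[:3,:3].T
    o=T[:3,3]; return (o+d*((z-o[2])/d[:,2])[:,None])[:,:2]
def proj(n,P):
    c=camera_info(n);K=np.array(c["mtx"]);T=np.array(c["world_from_camera"])
    q=(np.atleast_2d(P)-T[:3,3])@T[:3,:3]
    return np.c_[K[0,0]*q[:,0]/-q[:,2]+K[0,2],K[1,1]*-q[:,1]/-q[:,2]+K[1,2]]
def shot(n,name,x0,y0,w,h,s):
    im=get_image(n)[...,::-1].copy(); cv2.imwrite(f"pics/{name}_full.png",im)
    cv2.imwrite(f"pics/{name}.png",cv2.resize(im[y0:y0+h,x0:x0+w],None,fx=s,fy=s,interpolation=cv2.INTER_CUBIC)); return im
def blue(im):
    hsv=cv2.cvtColor(im,cv2.COLOR_BGR2HSV); m=cv2.inRange(hsv,(95,120,90),(115,255,255))
    cs,_=cv2.findContours(m,cv2.RETR_EXTERNAL,cv2.CHAIN_APPROX_NONE); return max(cs,key=cv2.contourArea)
def box(im,n="top",z=0.083):
    p=ray(n,blue(im)[:,0],z).astype(np.float32)
    return cv2.minAreaRect(p*1000)
E
python3 - <<'E'
from h import *
im=shot("top","t1",185,135,180,120,4.4); print(box(im))
im=shot("scene","s1",170,140,170,160,3.7); print(box(im,"scene"))
E
```

```text
((446.2203674316406, -229.81849670410156), (108.92928314208984, 65.19871520996094), 77.4576187133789)
((435.1842346191406, -238.9861602783203), (83.8699722290039, 45.45703887939453), 77.330322265625)
```

View pics/t1.png

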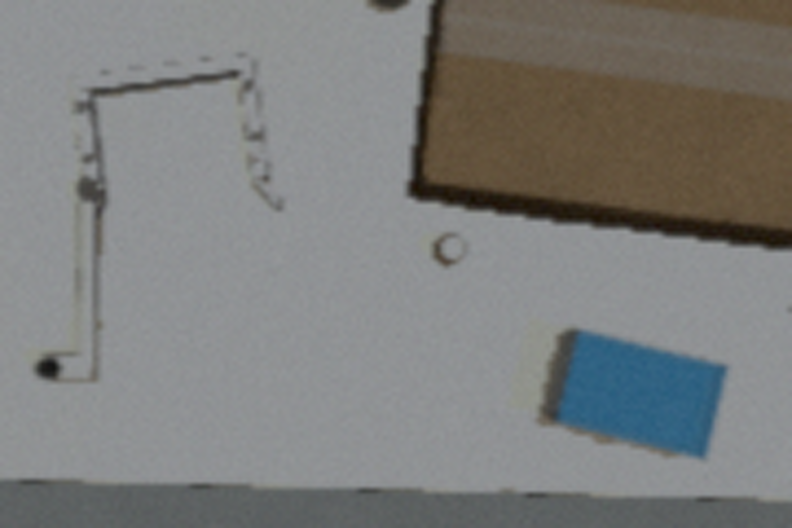

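View pics/s1.png

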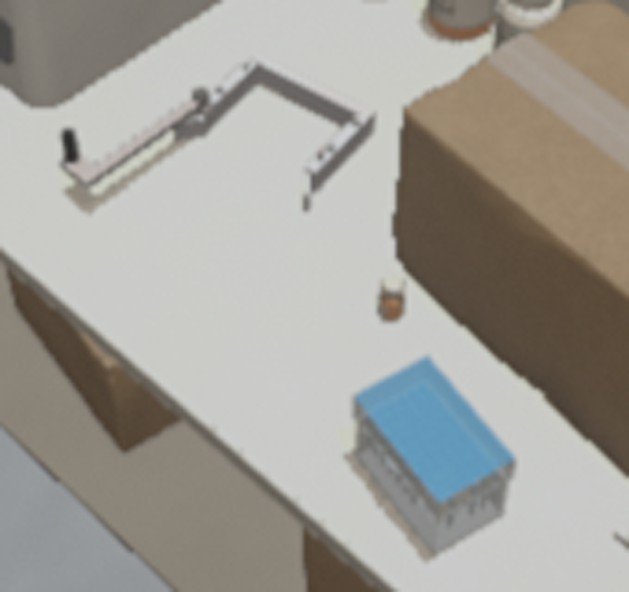

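The top crop shows:
- box lid corners at about (575,328), (725,367), (705,458) and (555,420)
- back fence line from (92,93) to (240,73)
- pivot at (90,188) and knob at (48,368)
- vial cap at (450,248)

The scene crop shows the knob at (69,145) and the pivot at (200,95). Next I'll measure these.

```bash
cat > m1.py <<'E'
from h import *
im=cv2.imread("pics/t1_full.png"); g=cv2.cvtColor(im,6).astype(float)
f=lambda p,s,x0,y0:(np.array(p,float)+.5)/s-.5+[x0,y0]
T=lambda p:f(p,4.4,185,135); S=lambda p:f(p,3.7,170,140)
R=lambda a:np.round(np.array(a)*1000,1).tolist()
# back fence: dark centroid per column
pts=[]
for u in range(208,239):
    v0=int(round(156-(u-206)*4.6/34)); v=np.arange(v0-2,v0+3); w=np.clip(145-g[v,u],0,None)
    if w.sum()>0: pts.append((u,(v*w).sum()/w.sum()))
P=ray("top",pts,.015); vx,vy,_,_=cv2.fitLine((P*1000).astype(np.float32),cv2.DIST_HUBER,0,.01,.01).ravel()
print("back line pts",R(P[[0,-1]]),"yaw",np.degrees(np.arctan2(vx,-vy)*1),vx,vy)
pts=[]
for v in range(159,174):
    u0=int(round(206+(v-156)*.12)); u=np.arange(u0-2,u0+3); w=np.clip(145-g[v,u],0,None)
    if w.sum()>0: pts.append(((u*w).sum()/w.sum(),v))
P=ray("top",pts,.015); print("left line",R(P[[0,-1]]), cv2.fitLine((P*1000).astype(np.float32),cv2.DIST_HUBER,0,.01,.01).ravel())
print("pivot",R(ray("top",T((90,188)),.045)),R(ray("scene",S((200,97)),.045)))
print("knob",R(ray("top",T((48,368)),.07)),R(ray("scene",S((69,145)),.06)))
print("bar end inner",R(ray("top",T((97,380)),.042)))
print("vial",R(ray("top",T((450,248)),.042)),R(ray("scene",S((392,284)),.042)))
print("right flare tip",R(ray("top",T((280,207)),.02)),R(ray("scene",S((306,205)),.02)))
print("left back in",R(ray("top",T((91,94)),.015)), "right back in",R(ray("top",T((240,73)),.015)))
print("carton bottom",R(ray("scene",S([(395,262),(629,478)]),0)),"top@.2",R(ray("top",T([(415,190),(790,240)]),.2)))
print("bench edge",R(ray("top",T([(10,482),(780,498)]),0)))
h=cv2.boxPoints(box(im)); print("box",h.round(1).tolist())
c=blue(cv2.imread("pics/s1_full.png"))
s=cv2.imread("pics/s1_full.png")[230:290,260:315]; cv2.imwrite("pics/s2.png",cv2.resize(s,None,fx=10,fy=10,interpolation=cv2.INTER_CUBIC))
E
python3 m1.py
```

```text
back line pts [[665.7, 178.2], [682.0, 76.2]] yaw 9.187913 0.15967295 -0.98717
left line [[653.0, 187.4], [605.4, 178.4]] [9.8776042e-01 1.5597850e-01 6.2886108e+02 1.8211008e+02]
pivot [[588.3, 181.4]] [[584.4, 179.2]]
knob [[453.0, 204.3]] [[452.7, 205.8]]
bar end inner [[443.8, 171.8]]
vial [[550.1, -91.7]] [[548.5, -95.8]]
right flare tip [[579.2, 38.2]] [[574.3, 31.3]]
left back in [[663.4, 187.4]] right back in [[682.8, 72.3]]
carton bottom [[594.1, -58.8], [561.6, -339.7]] top@.2 [[581.8, -55.6], [555.2, -303.5]]
bench edge [[361.0, 242.5], [364.1, -355.7]]
box [[402.6000061035156, -275.8999938964844], [466.20001220703125, -290.1000061035156], [489.8999938964844, -183.6999969482422], [426.20001220703125, -169.60000610351562]]
```

View pics/s2.png

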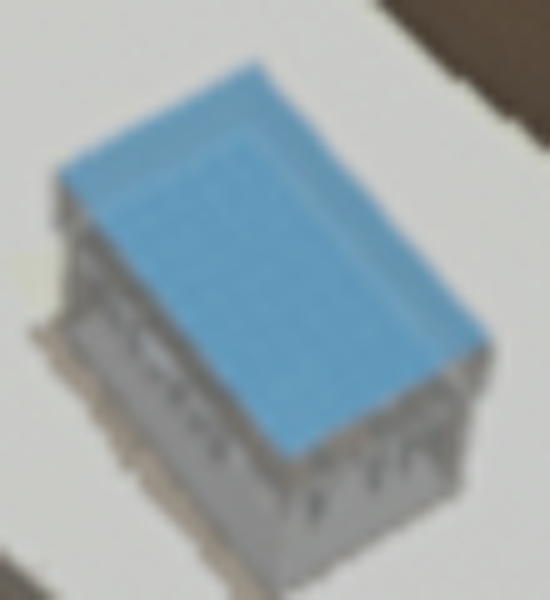

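The near long face has a clip-like spot mid-face at about (150,350), so the hinge is on the far (+x) side and the box's yaw is about -12.6°. The bay's yaw is about 9.1° and its origin is about (639,124) mm. I'll write a small planner that converts world waypoints into tool rows.

```bash
cat > plan.py <<'E'
from bench import *
import numpy as np,sys,json
# usage: plan.py width "x,y,z(mm),theta(deg of tool y),rows" ...
def cur():
    s=read_state(); w,x,y,z=s["eef_rot"]; ty=(2*(x*y-w*z),1-2*(x*x+z*z)); return [*(s["position"]*1000),np.degrees(np.arctan2(ty[1],ty[0]))]
if __name__=="__main__":
    c=np.array(cur()); w=float(sys.argv[1]); rows=[]; a=c.copy()
    for wp in sys.argv[2:]:
        *t,n=[float(v) for v in wp.split(",")]; t=np.array(t); s=a.copy(); n=int(n)
        for i in range(1,n+1):
            g=s+(t-s)*i/n; th=np.radians(c[3]); d=g-c
            lx=round((-np.sin(th)*d[0]+np.cos(th)*d[1])/1000,3); ly=round((np.cos(th)*d[0]+np.sin(th)*d[1])/1000,3); lz=round(-d[2]/1000,3); r=round(-np.radians(d[3]),3)
            rows.append([w,lx,ly,lz,r])
            c=c+np.array([1000*(-np.sin(th)*lx+np.cos(th)*ly),1000*(np.cos(th)*lx+np.sin(th)*ly),-1000*lz,-np.degrees(r)])
        a=t
    print(len(rows),json.dumps(rows).replace(" ",""),c.round(1))
E
python3 - <<'E'
from h import *
q=np.array([(62,172),(258,55),(490,340),(290,460)])/10-.5+[260,230]
r=ray("scene",q,.083)*1000; print(r.round(1).tolist(),r.mean(0).round(1))
E
python3 plan.py 0.085 "330,190,230,35,8" "446,-230,160,-12.6,10"
```

```text
[[424.4, -171.8], [493.0, -183.7], [466.1, -293.0], [399.9, -279.2]] [ 445.8 -231.9]
18 [[0.085,-0.034,-0.036,0.001,0.089],[0.085,-0.037,-0.032,0.002,0.089],[0.085,-0.04,-0.029,0.001,0.089],[0.085,-0.043,-0.025,0.002,0.09],[0.085,-0.044,-0.022,0.001,0.089],[0.085,-0.046,-0.017,0.002,0.089],[0.085,-0.048,-0.013,0.001,0.089],[0.085,-0.049,-0.009,0.002,0.089],[0.085,-0.041,-0.015,0.007,0.083],[0.085,-0.042,-0.011,0.007,0.083],[0.085,-0.043,-0.007,0.007,0.083],[0.085,-0.043,-0.005,0.007,0.083],[0.085,-0.044,0.0,0.007,0.084],[0.085,-0.043,0.003,0.007,0.083],[0.085,-0.043,0.007,0.007,0.083],[0.085,-0.042,0.011,0.007,0.083],[0.085,-0.042,0.013,0.007,0.083],[0.085,-0.04,0.018,0.007,0.083]] [ 446.4 -230.3  159.8  -12.6]
```

Request:
{"name": "carry_out", "arguments": {
  "plan": [
    [0.085,-0.034,-0.036,0.001,0.089],
    [0.085,-0.037,-0.032,0.002,0.089],
    [0.085,-0.04,-0.029,0.001,0.089],
    [0.085,-0.043,-0.025,0.002,0.09],
    [0.085,-0.044,-0.022,0.001,0.089],
    [0.085,-0.046,-0.017,0.002,0.089],
    [0.085,-0.048,-0.013,0.001,0.089],
    [0.085,-0.049,-0.009,0.002,0.089],
    [0.085,-0.041,-0.015,0.007,0.083],
    [0.085,-0.042,-0.011,0.007,0.083],
    [0.085,-0.043,-0.007,0.007,0.083],
    [0.085,-0.043,-0.005,0.007,0.083],
    [0.085,-0.044,0.0,0.007,0.084],
    [0.085,-0.043,0.003,0.007,0.083],
    [0.085,-0.043,0.007,0.007,0.083],
    [0.085,-0.042,0.011,0.007,0.083],
    [0.085,-0.042,0.013,0.007,0.083],
    [0.085,-0.04,0.018,0.007,0.083]
  ],
  "grip_force": 20
}}

```text
time: 2.45
position: [0.4466, -0.2315, 0.16]
eef_rot: [-0.0, 0.781, 0.624, 0.0]
wrist_force: [0.5, 0.1, 1.0]
width: 0.0849
```

```bash
python3 - <<'E'
import plan; print(plan.cur(), plan.read_state()["time"])
from h import *
shot("scene","s3",220,130,150,180,3.3)
E
python3 plan.py 0.085 "446,-231,64,-12.7,5"
```

```text
[np.float64(446.59078607525953), np.float64(-231.46963077521917), np.float64(159.9571091762361), np.float64(-12.786045607944457)] 2.45
5 [[0.085,0.001,-0.001,0.019,-0.001],[0.085,0.001,-0.0,0.019,-0.002],[0.085,0.001,-0.001,0.019,-0.001],[0.085,0.001,-0.001,0.019,-0.001],[0.085,0.001,-0.0,0.019,-0.001]] [ 446.4 -231.2   64.4  -12.7]
```

View pics/s3.png

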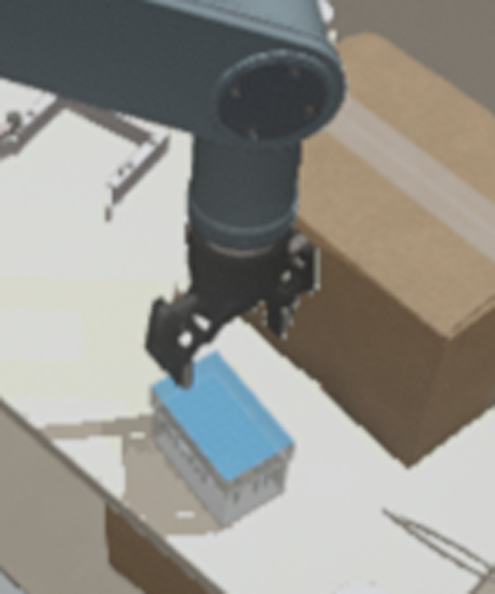

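The gripper straddles the box (lid at about 220,420 in the crop) with the jaws along its short axis and clear of the carton. Now I'll descend and grip lightly.

Request:
{"name": "carry_out", "arguments": {
  "plan": [
    [0.085,0,0,0.019,0],
    [0.085,0,0,0.019,0],
    [0.085,0,0,0.019,0],
    [0.085,0,0,0.019,0],
    [0.085,0,0,0.018,0],
    [0.085,0,0,0,0],
    [0.066,0,0,0,0],
    [0.066,0,0,0,0],
    [0.066,0,0,0,0],
    [0.066,0,0,0,0],
    [0.066,0,0,0,0]
  ],
  "grip_force": 25
}}

```text
time: 3.88
position: [0.4469, -0.2303, 0.0669]
eef_rot: [0.001, 0.78, 0.625, 0.0]
wrist_force: [0.7, -0.3, 6.1]
width: 0.0696
```

```bash
python3 plan.py 0.066 "455,-40,66,-2,12" "500,102,66,9.1,8"
```

```text
20 [[0.066,0.016,-0.003,0.0,-0.015],[0.066,0.015,-0.002,0.0,-0.016],[0.066,0.016,-0.003,0.0,-0.015],[0.066,0.016,-0.002,0.0,-0.016],[0.066,0.015,-0.002,0.0,-0.015],[0.066,0.016,-0.001,0.0,-0.016],[0.066,0.016,-0.001,0.001,-0.015],[0.066,0.016,-0.002,-0.0,-0.015],[0.066,0.016,-0.0,-0.0,-0.016],[0.066,0.016,-0.001,-0.0,-0.015],[0.066,0.015,-0.0,-0.0,-0.016],[0.066,0.016,-0.001,-0.0,-0.015],[0.066,0.018,0.005,-0.0,-0.024],[0.066,0.018,0.006,-0.0,-0.024],[0.066,0.018,0.006,-0.0,-0.025],[0.066,0.017,0.006,-0.0,-0.024],[0.066,0.018,0.007,-0.0,-0.024],[0.066,0.017,0.007,-0.0,-0.024],[0.066,0.017,0.007,-0.0,-0.025],[0.066,0.017,0.008,-0.0,-0.024]] [499.6 102.2  65.9   9.1]
```

Request:
{"name": "carry_out", "arguments": {
  "plan": [
    [0.066,0.008,-0.001,0,-0.007],
    [0.066,0.016,-0.003,0,-0.016],
    [0.066,0.016,-0.003,0,-0.015],
    [0.066,0.016,-0.002,0,-0.016],
    [0.066,0.016,-0.002,0,-0.015],
    [0.066,0.016,-0.002,0,-0.016],
    [0.066,0.016,-0.001,0,-0.015],
    [0.066,0.016,-0.001,0,-0.015],
    [0.066,0.016,-0.001,0,-0.016],
    [0.066,0.016,-0.001,0,-0.015],
    [0.066,0.016,-0.001,0,-0.016],
    [0.066,0.016,0,0,-0.015],
    [0.066,0.008,0,0,-0.008]
  ]
}}

```text
time: 5.5
position: [0.455, -0.0364, 0.0669]
eef_rot: [0.001, 0.719, 0.695, 0.0]
wrist_force: [0.7, -4.5, 7.1]
width: 0.0699
```

```bash
python3 - <<'E'
import plan; print(plan.cur())
E
python3 plan.py 0.066 "500,102,66.7,9.1,9"
```

```text
[np.float64(455.0078875498413), np.float64(-36.444314377215974), np.float64(66.94263182054452), np.float64(-1.874496439139518)]
9 [[0.066,0.016,0.004,0.0,-0.021],[0.066,0.015,0.005,0.0,-0.022],[0.066,0.015,0.005,0.0,-0.021],[0.066,0.016,0.006,0.0,-0.021],[0.066,0.015,0.006,0.0,-0.021],[0.066,0.015,0.006,0.0,-0.022],[0.066,0.014,0.006,0.0,-0.021],[0.066,0.015,0.007,0.0,-0.021],[0.066,0.015,0.007,0.0,-0.022]] [499.9 102.3  66.9   9.1]
```

Request:
{"name": "carry_out", "arguments": {
  "plan": [
    [0.066,0.016,0.004,0,-0.021],
    [0.066,0.015,0.005,0,-0.022],
    [0.066,0.015,0.005,0,-0.021],
    [0.066,0.016,0.006,0,-0.021],
    [0.066,0.015,0.006,0,-0.021],
    [0.066,0.015,0.006,0,-0.022],
    [0.066,0.014,0.006,0,-0.021],
    [0.066,0.015,0.007,0,-0.021],
    [0.066,0.015,0.007,0,-0.022],
    [0.066,0,0,0,0]
  ]
}}

```text
time: 6.75
position: [0.5, 0.1036, 0.067]
eef_rot: [0.0, 0.649, 0.761, 0.001]
wrist_force: [1.1, 3.6, 6.9]
width: 0.0695
```

Run:
```python
import plan; print(plan.cur())
from h import *
shot("scene","s4",180,120,160,130,4.6); shot("top","t4",185,135,120,100,5)
```

```text
[np.float64(500.03917991076605), np.float64(103.56482952927078), np.float64(66.95915272953198), np.float64(9.101232175594385)]
```

View pics/s4.png

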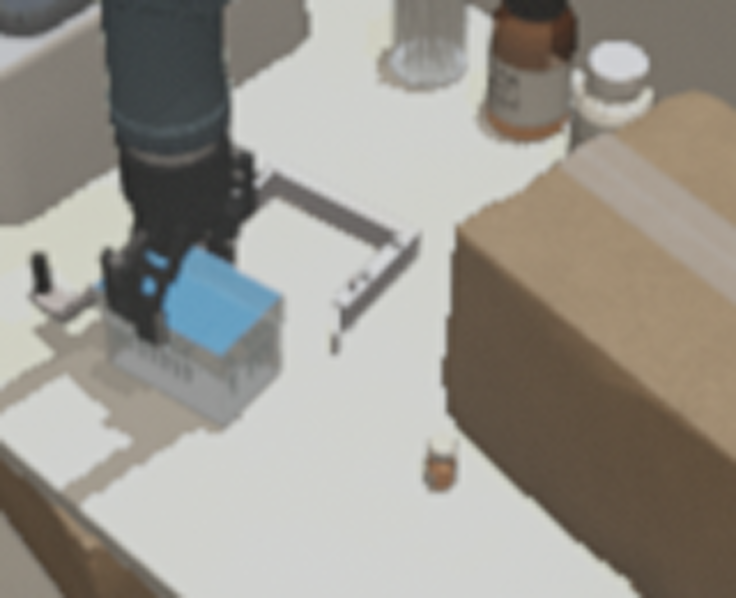

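The box is at the mouth, with its right lid corners at about (283,297) and (222,355) in the crop. The bar is clear on the left and the vial is undisturbed. Next I'll check the lateral alignment.

Run:
```python
from h import *
S=lambda p:(np.array(p,float)+.5)/4.6-.5+[180,120]
a=np.radians(9.1); B=lambda P:np.c_[P@[np.cos(a),np.sin(a)],P@[-np.sin(a),np.cos(a)]]*1000-[651,21.5]
print("lid right",B(ray("scene",S([(283,297),(222,355)]),.083)).round(1).tolist())
print("fence inner top",B(ray("scene",S([(336,298),(395,246)]),.03)).round(1).tolist())
print("tcp",B(np.array([read_state()["position"][:2]])))
```

```text
lid right [[-107.2, -58.6], [-173.5, -57.1]]
fence inner top [[-47.2, -59.8], [20.7, -64.7]]
tcp [[-140.9108531     1.59510046]]
```

View pics/t4.png

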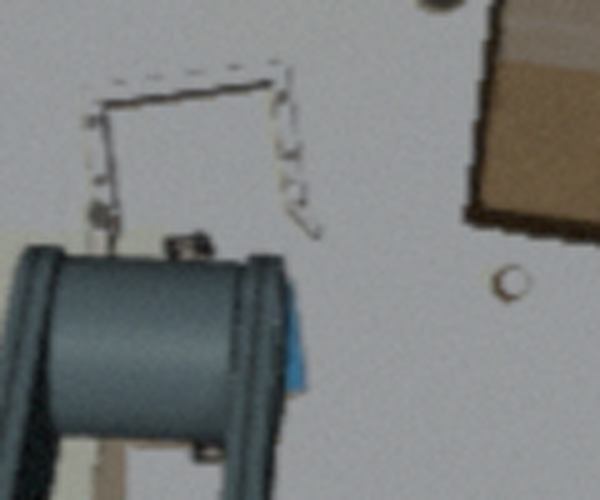

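Alignment is within about 1.5 mm. I'll shift 1.5 mm right and advance 120 of the 141 mm.

Request:
{"name": "carry_out", "arguments": {
  "plan": [
    [0.066,-0.0015,0.008,0,0],
    [0.066,0,0.012,0,0],
    [0.066,0,0.012,0,0],
    [0.066,0,0.012,0,0],
    [0.066,0,0.012,0,0],
    [0.066,0,0.012,0,0],
    [0.066,0,0.012,0,0]
  ]
}}

```text
time: 7.72
position: [0.5756, 0.1136, 0.067]
eef_rot: [-0.002, 0.649, 0.761, -0.002]
wrist_force: [-10.6, -2.0, 17.2]
width: 0.0697
```

Request:
{"name": "carry_out", "arguments": {
  "plan": [
    [0.066,0,0.01,0,0],
    [0.066,0,0.01,0,0],
    [0.066,0,0.01,0,0],
    [0.066,0,0.01,0,0]
  ]
}}

```text
time: 8.22
position: [0.6155, 0.1199, 0.0671]
eef_rot: [-0.002, 0.649, 0.761, -0.002]
wrist_force: [-8.4, -0.8, 14.8]
width: 0.07
```

```bash
cat > b.py <<'E'
from h import *; import plan
a=np.radians(9.1); B=lambda P:np.c_[P@[np.cos(a),np.sin(a)],P@[-np.sin(a),np.cos(a)]]*1000-[651,21.5]
if __name__=="__main__":
    s=read_state(); print("tcp bay",B(s["position"][None,:2]).round(1),"yaw",plan.cur()[3], "F",s["wrist_force"].round(1),"M",s["torque"].round(2),"t",s["time"],"w",s["width"])
E
python3 b.py
```

```text
tcp bay [[-24.3  -0.5]] yaw 9.065925796407331 F [-8.4 -0.8 14.8] M [-0.35  1.57 -0.05] t 8.225 w 0.0699867873184609
```

Request:
{"name": "carry_out", "arguments": {
  "plan": [
    [0.066,0,0.006,0,0],
    [0.066,0,0.005,0,0],
    [0.066,0,0.005,0,0],
    [0.066,0,0.003,0,0]
  ]
}}

```text
time: 8.72
position: [0.6344, 0.1229, 0.067]
eef_rot: [-0.002, 0.649, 0.761, -0.002]
wrist_force: [-9.5, -1.9, 13.8]
width: 0.0695
```

Request:
{"name": "carry_out", "arguments": {
  "plan": [
    [0.066,0,0.002,0,0]
  ]
}}

```text
time: 8.85
position: [0.6363, 0.1232, 0.0671]
eef_rot: [-0.002, 0.649, 0.761, -0.002]
wrist_force: [-8.9, -2.0, 14.5]
width: 0.0699
```

Request:
{"name": "carry_out", "arguments": {
  "plan": [
    [0.066,0,0.002,0,0]
  ]
}}

```text
time: 8.98
position: [0.6382, 0.1235, 0.0671]
eef_rot: [-0.002, 0.649, 0.761, -0.002]
wrist_force: [-8.4, -1.4, 13.7]
width: 0.0698
```

```bash
python3 b.py
```

```text
tcp bay [[-1.3 -0.5]] yaw 9.066087149796465 F [-8.4 -1.4 13.7] M [-0.28  1.47  0.  ] t 8.975 w 0.06976587028422797
```

Request:
{"name": "carry_out", "arguments": {
  "plan": [
    [0.066,0,0.002,0,0]
  ]
}}

```text
time: 9.1
position: [0.6395, 0.1237, 0.0671]
eef_rot: [-0.003, 0.649, 0.761, -0.002]
wrist_force: [-12.8, -1.7, 17.8]
width: 0.0695
```

Request:
{"name": "carry_out", "arguments": {
  "plan": [
    [0.066,0,0.002,0,0]
  ]
}}

```text
time: 9.22
position: [0.6398, 0.1238, 0.0672]
eef_rot: [-0.004, 0.649, 0.761, -0.004]
wrist_force: [-19.0, -3.6, 22.9]
width: 0.0699
```

Request:
{"name": "carry_out", "arguments": {
  "plan": [
    [0.066,0,0.001,0,0]
  ]
}}

```text
time: 9.35
position: [0.6399, 0.1239, 0.0672]
eef_rot: [-0.004, 0.649, 0.76, -0.004]
wrist_force: [-21.4, -4.5, 23.6]
width: 0.0695
```

Contact is firm at x≈640. I'll release, rise, and look.

Request:
{"name": "carry_out", "arguments": {
  "plan": [
    [0.085,0,0,0,0],
    [0.085,0,0,0,0],
    [0.085,0,0,0,0],
    [0.085,0,0,0,0],
    [0.085,0,-0.003,-0.01,0],
    [0.085,0,0,-0.025,0],
    [0.085,0,0,-0.03,0],
    [0.085,0,0,-0.03,0],
    [0.085,0,-0.05,0,0],
    [0.085,0,-0.06,0,0],
    [0.085,0,-0.06,0,0]
  ]
}}

```text
time: 10.72
position: [0.4737, 0.0959, 0.1619]
eef_rot: [0.0, 0.65, 0.76, 0.0]
wrist_force: [-0.2, -0.8, 0.4]
width: 0.0847
```

```bash
python3 b.py
python3 - <<'E'
from h import *; from b import B
im=shot("scene","s5",190,120,130,105,5.6); im2=shot("top","t5",185,135,120,100,5)
c,s,ang=box(im2); h=cv2.boxPoints((c,s,ang)); print(c,s,ang,B(h/1000).round(1).tolist(),B(np.array([c])/1000))
E
```

```text
tcp bay [[-168.1   -1.7]] yaw 8.99109418264241 F [-0.2 -0.8  0.4] M [ 0.05  0.03 -0.03] t 10.725 w 0.084718730336878
(639.8316040039062, 122.08439636230469) (66.42160034179688, 106.60648345947266) 9.150693893432617 [[-33.2, 51.1], [-33.1, -55.5], [33.3, -55.4], [33.3, 51.2]] [[ 0.08719196 -2.1467113 ]]
```

View pics/s5.png

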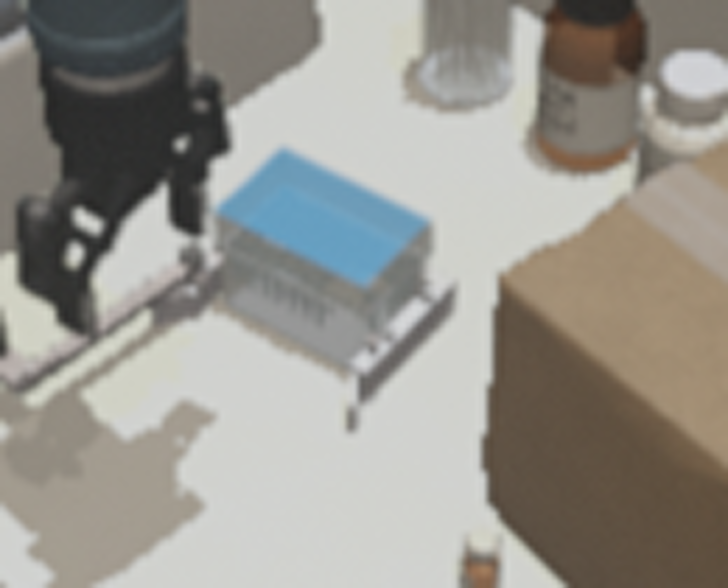

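The box sits square in the bay (yaw 9.15°, matching the bay) and the vial hasn't moved. Next I'll plan the gate swing: cage the knob between loosely closed fingers, with the tool's y axis kept tangent to the arc.

```bash
cat > arc.py <<'E'
from b import *
W=lambda p:((np.array(p)+[651,21.5])@np.array([[np.cos(a),np.sin(a)],[-np.sin(a),np.cos(a)]]))
piv=np.array([-43,65.]); k0=B(np.array([[.4529,.205]]))[0]
d=k0-piv; phi0=np.arctan2(d[1],d[0]); phi1=np.arctan2(-134,-25)
if __name__=="__main__":
    print("knob bay",k0,"r",np.hypot(*d),np.degrees([phi0,phi1]),W(k0))
    ph0=phi0%(2*np.pi); ph1=phi1%(2*np.pi)
    wps=[]
    for i in range(0,13):
        p=ph0+(ph1-ph0)*i/12; k=W(piv+136.3*np.array([np.cos(p),np.sin(p)])); th=np.degrees(p+a)+90-360
        wps.append(f"{k[0]:.1f},{k[1]:.1f},61,{th:.1f},1")
    print(" ".join(wps))
E
python3 arc.py
```

```text
knob bay [-171.37788314  109.29004172] r 135.8031246851825 [ 160.96569645 -100.56801421] [452.9 205. ]
452.4,205.1,61,-99.9,1 450.4,185.7,61,-91.7,1 451.2,166.2,61,-83.5,1 454.8,147.0,61,-75.3,1 461.1,128.6,61,-67.1,1 469.9,111.2,61,-58.9,1 481.2,95.2,61,-50.7,1 494.6,81.1,61,-42.5,1 509.9,69.0,61,-34.3,1 526.7,59.2,61,-26.1,1 544.8,51.9,61,-17.9,1 563.8,47.2,61,-9.7,1 583.2,45.3,61,-1.5,1
```

Radius 135.8 against the stated 136, so this fits well. Now I'll plan the approach, staying at z 160 and then descending.

```bash
python3 plan.py 0.04 "453,205,150,-99.9,12" "453,205,61,-99.9,6"
```

```text
18 [[0.04,0.009,0.0,0.001,0.158],[0.04,0.009,-0.001,0.001,0.159],[0.04,0.009,-0.002,0.001,0.158],[0.04,0.008,-0.004,0.0,0.159],[0.04,0.008,-0.006,0.001,0.158],[0.04,0.006,-0.006,0.001,0.158],[0.04,0.006,-0.007,0.001,0.159],[0.04,0.004,-0.008,0.001,0.158],[0.04,0.003,-0.009,0.001,0.159],[0.04,0.002,-0.009,0.0,0.158],[0.04,0.0,-0.009,0.001,0.158],[0.04,-0.001,-0.009,0.001,0.159],[0.04,-0.0,-0.0,0.015,-0.0],[0.04,-0.0,-0.0,0.015,-0.0],[0.04,-0.0,-0.0,0.015,-0.0],[0.04,-0.0,-0.0,0.014,-0.0],[0.04,-0.0,-0.0,0.015,-0.0],[0.04,-0.0,-0.0,0.015,-0.0]] [453.2 205.   61.1 -99.9]
```

Request:
{"name": "carry_out", "arguments": {
  "plan": [
    [0.04,0.009,0,0.001,0.158],
    [0.04,0.009,-0.001,0.001,0.159],
    [0.04,0.009,-0.002,0.001,0.158],
    [0.04,0.008,-0.004,0,0.159],
    [0.04,0.008,-0.006,0.001,0.158],
    [0.04,0.006,-0.006,0.001,0.158],
    [0.04,0.006,-0.007,0.001,0.159],
    [0.04,0.004,-0.008,0.001,0.158],
    [0.04,0.003,-0.009,0.001,0.159],
    [0.04,0.002,-0.009,0,0.158],
    [0.04,0,-0.009,0.001,0.158],
    [0.04,-0.001,-0.009,0.001,0.159],
    [0.04,0,0,0.03,0],
    [0.04,0,0,0.01,0]
  ]
}}

```text
time: 12.58
position: [0.4614, 0.2049, 0.1106]
eef_rot: [0.0, 0.996, -0.086, -0.001]
wrist_force: [-0.4, -0.1, -0.1]
width: 0.0403
```

```bash
python3 b.py
python3 - <<'E'
from h import *
shot("scene","s6",160,130,120,100,6)
E
```

```text
tcp bay [[-163.   107.9]] yaw -99.90516362240075 F [-0.4 -0.1 -0.1] M [ 0.04  0.07 -0.02] t 12.575 w 0.04026622283810966
```

View pics/s6.png

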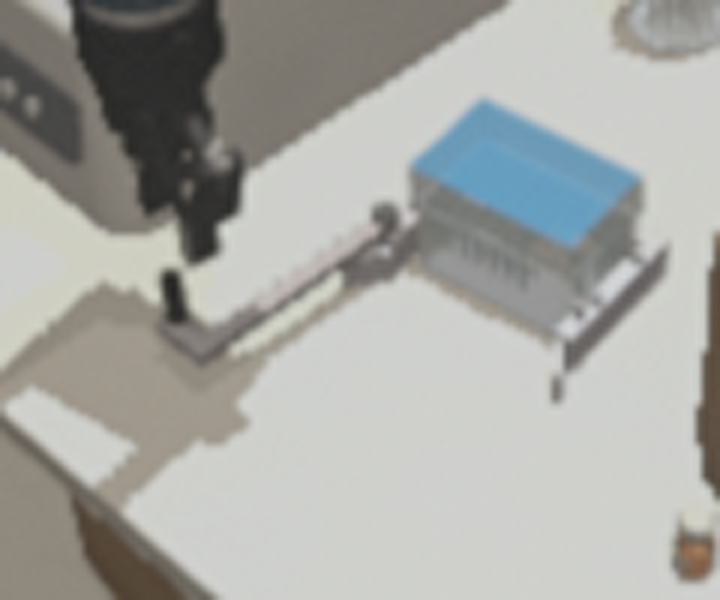

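The fingers hover about 8 mm beyond the knob in +x (knob top at about (172,275), fingertips at about (205,250)). I'll correct for that, descend, and close loosely.

```bash
python3 - <<'E'
from h import *
S=lambda p:(np.array(p,float)+.5)/6-.5+[160,130]
print(ray("scene",S((172,273)),.076)*1000, ray("scene",S((178,318)),.042)*1000)
E
python3 plan.py 0.04 "453,205,100,-99.9,2" "453,205,61,-99.9,3"
```

```text
[[454.85889089 205.73176224]] [[453.45773964 204.9502711 ]]
5 [[0.04,-0.004,0.001,0.005,-0.0],[0.04,-0.004,0.0,0.005,-0.0],[0.04,0.0,0.0,0.013,-0.0],[0.04,0.0,0.0,0.013,-0.0],[0.04,0.0,0.0,0.013,-0.0]] [453.  205.1  60.8 -99.9]
```

Request:
{"name": "carry_out", "arguments": {
  "plan": [
    [0.04,-0.008,0.001,0.01,0],
    [0.04,0,0,0,0],
    [0.04,0,0,0.013,0],
    [0.04,0,0,0.013,0],
    [0.04,0,0,0.013,0],
    [0.04,0,0,0,0],
    [0.018,0,0,0,0],
    [0.018,0,0,0,0],
    [0.018,0,0,0,0],
    [0.018,0,0,0,0]
  ],
  "grip_force": 20
}}

```text
time: 13.88
position: [0.454, 0.2053, 0.0626]
eef_rot: [-0.0, 0.996, -0.086, 0.0]
wrist_force: [-0.7, 0.1, 0.1]
width: 0.0176
```

```bash
python3 b.py; python3 plan.py 0.018 450.4,185.7,61,-91.7,1 451.2,166.2,61,-83.5,1 454.8,147.0,61,-75.3,1 461.1,128.6,61,-67.1,1 469.9,111.2,61,-58.9,1 481.2,95.2,61,-50.7,1 494.6,81.1,61,-42.5,1 509.9,69.0,61,-34.3,1 526.7,59.2,61,-26.1,1 544.8,51.9,61,-17.9,1 563.8,47.2,61,-9.7,1 583.2,45.3,61,-1.5,1
```

```text
tcp bay [[-170.3  109.5]] yaw -99.92431813345246 F [-0.7  0.1  0.1] M [ 0.   -0.05  0.06] t 13.875 w 0.01761913543045452
12 [[0.018,-0.0,0.02,0.002,-0.144],[0.018,0.001,0.019,-0.0,-0.143],[0.018,0.002,0.02,-0.0,-0.143],[0.018,0.001,0.019,-0.0,-0.143],[0.018,0.001,0.02,-0.0,-0.143],[0.018,0.002,0.019,-0.0,-0.143],[0.018,0.001,0.02,-0.0,-0.143],[0.018,0.002,0.019,-0.0,-0.143],[0.018,0.001,0.02,-0.0,-0.143],[0.018,0.001,0.019,-0.0,-0.144],[0.018,0.002,0.02,-0.0,-0.143],[0.018,0.001,0.019,-0.0,-0.143]] [583.2  45.   60.6  -1.5]
```

Request:
{"name": "carry_out", "arguments": {
  "plan": [
    [0.018,0,0.01,0.001,-0.072],
    [0.018,0,0.01,0,-0.072],
    [0.018,0.001,0.01,0,-0.072],
    [0.018,0,0.01,0,-0.071],
    [0.018,0.001,0.01,0,-0.072],
    [0.018,0.001,0.009,0,-0.071],
    [0.018,0.001,0.01,0,-0.072],
    [0.018,0,0.01,0,-0.071],
    [0.018,0.001,0.01,0,-0.072],
    [0.018,0.001,0.009,0,-0.071],
    [0.018,0.001,0.01,0,-0.072],
    [0.018,0,0.01,0,-0.071]
  ]
}}

```text
time: 15.38
position: [0.4855, 0.0954, 0.0614]
eef_rot: [-0.0, 0.941, 0.337, 0.0]
wrist_force: [1.1, 0.0, 0.4]
width: 0.018
```

```bash
python3 b.py; python3 plan.py 0.018 494.6,81.1,61.5,-42.5,2 509.9,69.0,61.5,-34.3,2 526.7,59.2,61.5,-26.1,2 544.8,51.9,61.5,-17.9,2 563.8,47.2,61.5,-9.7,2 575,46.0,61.5,-5,1
python3 - <<'E'
from h import *
shot("scene","s7",170,130,120,100,5)
E
```

```text
tcp bay [[-156.5   -4.1]] yaw -50.5722640861567 F [1.1 0.  0.4] M [ 0.01 -0.04 -0.01] t 15.375 w 0.017955125120996007
11 [[0.018,-0.001,0.008,-0.0,-0.07],[0.018,-0.002,0.009,-0.0,-0.071],[0.018,0.001,0.009,-0.0,-0.071],[0.018,0.0,0.01,-0.0,-0.072],[0.018,0.001,0.01,-0.0,-0.072],[0.018,-0.0,0.01,-0.0,-0.071],[0.018,0.0,0.009,-0.0,-0.072],[0.018,0.0,0.01,-0.0,-0.071],[0.018,0.001,0.01,-0.0,-0.072],[0.018,0.0,0.01,-0.0,-0.071],[0.018,0.001,0.011,-0.0,-0.082]] [575.1  46.2  61.4  -5. ]
```

View pics/s7.png

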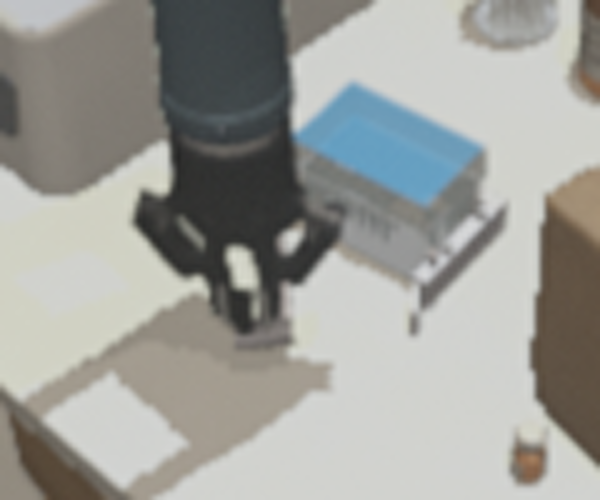

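The bar end (about 262,340) is following, with the knob caged between the fingers and the box unmoved. I'll continue the arc.

Request:
{"name": "carry_out", "arguments": {
  "plan": [
    [0.018,-0.001,0.008,0,-0.07],
    [0.018,-0.002,0.009,0,-0.071],
    [0.018,0.001,0.009,0,-0.071],
    [0.018,0,0.01,0,-0.072],
    [0.018,0.001,0.01,0,-0.072],
    [0.018,0,0.01,0,-0.071],
    [0.018,0,0.009,0,-0.072],
    [0.018,0,0.01,0,-0.071],
    [0.018,0.001,0.01,0,-0.072],
    [0.018,0,0.01,0,-0.071],
    [0.018,0.001,0.011,0,-0.082]
  ]
}}

```text
time: 16.8
position: [0.5747, 0.0462, 0.0613]
eef_rot: [-0.0, 0.738, 0.675, -0.0]
wrist_force: [-0.2, 0.2, -0.2]
width: 0.0182
```

Request:
{"name": "carry_out", "arguments": {
  "plan": [
    [0.018,0,0.004,0,-0.03],
    [0.018,0,0.003,0,-0.03]
  ]
}}

```text
time: 17.05
position: [0.5815, 0.0457, 0.0612]
eef_rot: [-0.0, 0.718, 0.697, -0.0]
wrist_force: [-0.9, 0.1, 0.8]
width: 0.0179
```

Request:
{"name": "carry_out", "arguments": {
  "plan": [
    [0.018,0,0.002,0,0]
  ]
}}

```text
time: 17.18
position: [0.5835, 0.0456, 0.0612]
eef_rot: [-0.0, 0.718, 0.696, -0.0]
wrist_force: [-1.3, -0.3, 0.5]
width: 0.0181
```

```bash
python3 b.py
```

```text
tcp bay [[-67.6 -68.7]] yaw -1.7419290423413998 F [-1.3 -0.3  0.5] M [-0.02  0.05 -0.01] t 17.175 w 0.01813941084128752
```

Request:
{"name": "carry_out", "arguments": {
  "plan": [
    [0.018,0,0.002,0,0]
  ]
}}

```text
time: 17.3
position: [0.5839, 0.0456, 0.0611]
eef_rot: [-0.001, 0.718, 0.696, -0.001]
wrist_force: [-8.7, -0.3, 5.6]
width: 0.0177
```

Request:
{"name": "carry_out", "arguments": {
  "plan": [
    [0.018,0,0.002,0,0]
  ]
}}

```text
time: 17.42
position: [0.584, 0.0456, 0.0609]
eef_rot: [-0.003, 0.718, 0.696, -0.003]
wrist_force: [-12.8, -1.3, 9.3]
width: 0.0179
```

Request:
{"name": "carry_out", "arguments": {
  "plan": [
    [0.018,0,0.001,0,0]
  ]
}}

```text
time: 17.55
position: [0.5841, 0.0456, 0.0609]
eef_rot: [-0.003, 0.718, 0.696, -0.003]
wrist_force: [-14.9, -1.1, 11.3]
width: 0.018
```

The end stop is firm. I'll relax, open, rise and back off for a clear view.

Request:
{"name": "carry_out", "arguments": {
  "plan": [
    [0.018,0,-0.005,0,0],
    [0.03,0,0,0,0],
    [0.036,0,0,0,0],
    [0.036,0,0,0,0],
    [0.036,0,0,-0.02,0],
    [0.036,0,0,-0.04,0],
    [0.036,0,0,-0.05,0],
    [0.036,0,-0.05,-0.03,0],
    [0.036,0,-0.055,0,0],
    [0.036,0,-0.055,0,0],
    [0.036,-0.05,-0.03,0,0],
    [0.036,-0.05,0,0,0],
    [0.036,-0.05,0,0,0],
    [0.036,0,0,0,0]
  ]
}}

```text
time: 19.3
position: [0.3897, -0.102, 0.2017]
eef_rot: [0.001, 0.719, 0.695, -0.0]
wrist_force: [0.0, 0.9, 0.0]
width: 0.036
```

```bash
python3 b.py
python3 - <<'E'
from h import *; from b import B
im=shot("scene","s8",180,120,135,105,5.5); im2=shot("top","t8",185,135,120,100,5)
c,s,ang=box(im2); print(c,s,ang,B(np.array([c])/1000))
p=cv2.resize(cv2.imread("pics/t8.png"),(577,481)); q=cv2.imread("pics/s8.png")
h=520; cv2.imwrite("pics/both.png",np.hstack([cv2.resize(q,(430,335)),cv2.resize(cv2.imread("pics/t8.png"),(370,335),interpolation=cv2.INTER_AREA)]))
E
```

```text
tcp bay [[-282.3 -183.8]] yaw -2.0210721059119385 F [0.  0.9 0. ] M [-0.04 -0.03 -0.  ] t 19.3 w 0.036013100029854625
(639.7659301757812, 122.46104431152344) (66.49803924560547, 107.6993637084961) 9.662683486938477 [[ 0.08191463 -1.76441707]]
```

View pics/both.png

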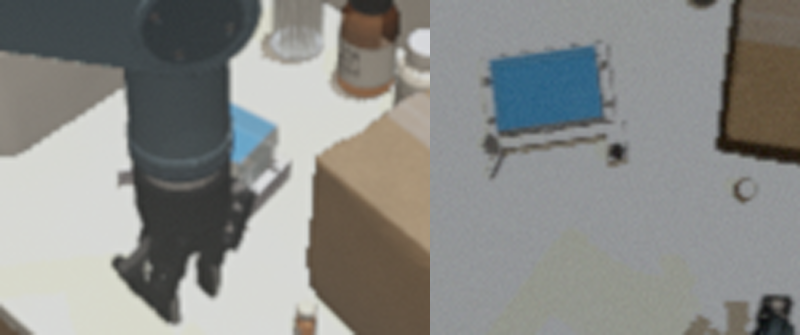

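In the top view the bar lies straight across the mouth, parallel to the box. The knob is at about (617,152), and the vial hasn't moved. One last numeric check before I hand in.

Run:
```python
from b import *
im=cv2.imread("pics/t8_full.png"); g=cv2.cvtColor(im,6).astype(float)
r=g[176:186,240:252]; w=np.clip(80-r,0,None); v,u=np.mgrid[176:186,240:252]
k=B(ray("top",[((u*w).sum()/w.sum(),(v*w).sum()/w.sum())],.074))[0]; d=k-[-43,65]
print("knob bay",k,"gate rad",np.arctan2(-134,-25)-np.arctan2(d[1],d[0]),np.hypot(*d))
print(close_job())
```

```text
knob bay [-69.45645861 -67.19866838] gate rad 0.01307056124360706 134.81999897434696
the job is handed in; nothing more can be done
None
```

The tip box is home in the docking bay, the gate is shut across the mouth, and the job has been handed in at about 19 s of the 72 s allowed. No verdict was reported.

- **Box:** I gripped it lightly by the lid and slid it along the bench with the tool at constant height and a slight downward force, so it was never lifted. I pushed until it met the back fence at about 21 N. After release the camera put it at (640, 122) mm. Its yaw was about 9.2° after release and 9.7° in the last view, against 9.1° for the bay, which is within pixel noise. It did not shift when the gate was closed.
- **Gate:** I swung the bar by its knob, held loosely between the fingers, until it met a firm end stop at about 15 N. The last view put the gate at 0.01 rad, so shut within measurement error.
- **Other items:** The vial was still in place in the last view. I did not measure the bottle, film roll or timer afterwards; every move was planned clear of them, and no unexpected forces showed up.
- **Uncertain:** The two cameras disagreed by 2–4 mm on a few points, such as the gate pivot. I judged that the lid hinge faces into the bay from a clip-like mark on the opposite side, not from seeing the hinge itself.

I viewed about 11 pictures, one over the budget of 10.

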